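# Free the ratchet and lower the filling arm

### The job

The blue filling arm of the bottling stand is held up by a ratchet. Press the red tab of the pawl down until the pawl is clear of the brass teeth (it stays where you leave it), and only then push the arm down by its black handle bar until it is fully down and level over the bottle; finish clear of everything with the pawl still free. Only press and push, never lift the arm or the bottle; the bottle stays upright in its nest and nothing else on the table is disturbed.

Things in the scene. Friction and masses are not known exactly. Their poses are not given: they have to be found in the camera images.
- stand: filling stand, fixed: white base plate 110 x 260 x 12 mm, steel post 184 mm high. Origin on the table straight below the arm's pivot, z up; +y points to bottle and handle, -y to the red tab. Post and bracket lie at x = -29 to -15 mm; arm, teeth and pawl at x = -8 to 8 mm (handle bar +-35, tab +-18)
- pivot_arm (a point): the arm's pivot, a level axle along the stand's x; at (0, 0, 165) mm in the stand's frame
- pivot_pawl (a point): the pawl's pivot, a level axle along the stand's x; at (0, -50, 80) mm in the stand's frame
- fill_arm (a joint): angle (rad) of the blue filling arm: 0 = fully down, level, on its stop; positive = raised (limit 1.05); starts at 0.70 to 0.86. Stiff pivot: it stays where it is left. Pushing it down at the handle takes about 4 N; the pawl stops it at about 0.69 while in the brass teeth
- pawl (a joint): angle (rad) of the steel ratchet pawl: 0 = nose fully in the brass teeth (start), 0.26 = tab fully down on its stop; above 0.18 the nose is clear of the teeth. Stiff pivot: it stays where it is left; pressing the tab takes about 3 N
- handle (a point): centre of the black handle bar at the arm's free end: level round bar 20 mm thick, 70 mm long, along the stand's x axis; 200 mm from the arm's pivot, straight along the arm, and moving on that circle
- pawl_tab (a point): centre of the top face of the pawl's red press tab, 36 mm (stand x) by 44 mm (stand y), 8 mm thick, level at the start; at pawl 0 it is at (0, -150, 145) mm in the stand's frame; over its travel it turns about the pawl's pivot, 28 mm down and 13 mm outward (-y)
- nest (a point): point in the middle of the floor of the grey nest on the stand (ring of 58 mm inside, 16 mm high), at (0, 100, 17) mm in the stand's frame
- bottle: empty green glass bottle standing loose in the nest, below the arm's white filling head, which closes to about 2 mm above its mouth when the arm is down; 52 mm across, 115 mm tall, about 0.1 to 0.2 kg; origin at the centre of its underside
- bottle_b: second empty green glass bottle, standing loose on the table; 52 mm across, 115 mm tall, about 0.1 to 0.2 kg; origin at the centre of its underside
- bottle_c: third empty green glass bottle, standing loose on the table; 52 mm across, 115 mm tall, about 0.1 to 0.2 kg; origin at the centre of its underside
- jar: glass jar with white cap, loose, 60 mm across, 75 mm tall; origin at the centre of its underside
- cap_tray: empty blue plastic tray, loose, 100 x 75 x 35 mm; origin at the centre of its underside
- screwdriver: screwdriver lying loose on the table, about 200 mm long along its x axis, 26 mm high; origin near its middle
- beaker: white plastic beaker, loose, 70 mm across, 85 mm tall; origin at the centre of its underside

How it is judged (in metres and radians):
On the way, in this order (a step that is already met when the one before it is completed fails the run):
1. the pawl is pressed clear of the teeth while the arm is still up (value of joint pawl above 0.18 rad and value of joint fill_arm above 0.62 rad), for 0.2 s.
2. the arm is pushed fully down with the pawl free (value of joint pawl above 0.17 rad and value of joint fill_arm below 0.05 rad), for 0.2 s.
At the end, for the whole second after the job is handed in: The arm rests within 0.05 rad of fully down (level), the pawl is still clear of the teeth (above 0.17 rad), and the bottle stands still and upright (within 0.1 rad) in its nest, within 10 mm of the nest point (all of step 2 and value of joint fill_arm above -0.05 rad and velocity of joint fill_arm between -0.05 and 0.05 rad/s and distance between bottle and nest below 0.01 m and angle between bottle's own z axis and vertical below 0.1 rad and linear speed of bottle below 0.05 m/s); the robot touches nothing.
It fails at once if the filling arm is lifted above 0.95 rad (value of joint fill_arm above 0.95 rad).
It fails at once if the bottle is lifted or tipped in its nest (distance between bottle and nest above 0.02 m or angle between bottle's own z axis and vertical above 0.3 rad).
It fails at once if another thing on the table is moved by more than 25 mm, lifted or knocked over (distance of any of bottle_b, bottle_c, jar, cap_tray, screwdriver, beaker from where it was at the start of the episode above 0.025 m or angle between any of bottle_b, bottle_c, jar, cap_tray, beaker's own z axis and vertical above 0.4 rad).
It also fails if it takes over 53 s, if anything falls off the work surface, if the arm or the gripper's body presses on something with over 40 N, if the wrist force passes 120 N, or if a joint passes its speed limit or range.

### The arm

A 6-joint arm with a two-finger parallel gripper is mounted at the origin on the work surface. World frame = base frame: x ahead of the robot, y to its left, z up, the work surface at z = 0. Lengths are in mm, angles in rad, forces in N, time in s.
With the tool pointing down it reaches from about 275 to 775 mm from the base axis. Payload 14.6 kg.
Tool frame: the origin (TCP) lies at the very end of the fingers, on their centre line; the grasp point (between the pads) lies 19 mm behind it; z points along the fingers, y is the direction in which the jaws open and shut (so a half turn about z gives the same grasp; the last joint's range is limited). The gripper opens to 85 mm and grips with 20 to 120 N. Pads are 22 mm wide; open, the fingers measure 114 mm over their backs; the gripper's body (76 mm by 85 mm) begins 54 mm behind the grasp point. The pads swing forward as they close: fully open they stand 13 mm farther back than shut.
Start: joints at [-1.294, 0.263, -0.048, 1.259, 0, 1.415], TCP at [219.71, -476.818, 231.278] pointing down, gripper open.
Joint ranges: [-2.65, 2.65], [-0.89, 1.7], [-1.18, 1.37], [-2.13, 2.11], [-1.35, 1.29], [-3.14, 3.14]. Speed limits (rad/s): [1.89, 1.89, 2.57, 2.79, 3.14, 3.14].

### API

Orientations are given as a unit quaternion [w, x, y, z].
In Python, from cell import robot gives the robot as it stands.
- The arm moves only by the tool drive_tool, never from a script. Its argument "commands" is a list that holds one entry, the list of rows, each a list of 7 numbers: the shift along the tool's x, y, z normalised to -1 to 1, where 1 is 20 cm, then the turn, a rotation vector about the tool's x, y, z normalised to -1 to 1, where 1 is 45 degrees, then the closure, from -1 (fully open) to 1 (shut). A call has 1 to 10 rows; each row is the pose to reach, as a shift and turn from the pose measured when the call began, along the tool's axes at that moment; what a row does not reach only later rows make up. A row lasts 1/8 s, in which the tool goes at most 62.5 mm and 10.7 degrees, less where a joint would pass 70% of its speed; a pose out of reach is approached as far as the arm can. A call with a number of a shift or a turn outside -1 to 1 is refused whole. A call with a gripper value outside its range is refused whole. The fingers move at their own pace and stop on an object; "grip_force" is the grip in N (left out, the last holds). Time passes only in rows, so rows that repeat a pose let the fingers close. It gives the time, the measured TCP pose, the force and the opening at its end, in the units of the state.
- robot.sense(): the state, without advancing time (a new reading comes with each control period).
- robot.grab_frame(name): name is "side" or "top"; returns the picture (384x512x3 uint8, blue, green, red); there is no depth.
- robot.get_calibration(name): a dict with "fovy" (degrees; the focal length in pixels is half the picture's height over the tangent of half this angle, whatever the lens; pixels are square), "cx", "cy" (the principal point, pixels), "k1" (the pictures are not rectified: a ray, as slopes to the right and down, at radius r is drawn at 1 + k1 r^2 times it, then the intrinsics apply), "rvec" (rotation vector, rad) and "tvec" (3), from world to camera coordinates, as OpenCV has them. Camera axes: x right, y down, z forward; pixel columns grow to the right and rows downward; lengths in mm; the calibration is good to about 2 mm. A picture is of the moment at which its call begins. get_calibration takes no time and is no camera call.
- robot.sign_off(): hands the job in, once; it reports no verdict.
Trained networks look in the newest picture that a camera, given by its name, has taken for a name from the list of things; names that differ only in an ending like _2 or _b are one class to them, and where a whole thing is asked for, a point or a joint stands for the part that bears it (a point fixed in the world has none). Each returns a list of dicts, best first, with "conf" (0 to 1); they miss things now and then, are a little off and sometimes report something else, mostly with a low value. They report only what shows in the picture. A call takes as long as a camera call.
- robot.boxes_of(camera, target): "centre" ([column, row] in pixels, amid what is visible of it).
- robot.regions_of(camera, target): "mask" (384x512 bool, what is visible of it) and "centre" ([column, row] in pixels, amid what is visible of it).
The state is a dict: "time_s": time; "qpos": joint angles; "joint_vel": joint speeds; "tau": joint torques, N m; "tcp_pos": TCP position; "eef_rot": TCP orientation; "contact_force": force on the tool from outside, world axes, zero at the start; "moment": the same for the moment, N m; "gripper_width": finger opening in mm.
Only numpy, scipy, OpenCV 4.12 (cv2) and the standard library are available. Lean on these libraries where they do the work, as an engineer would, in place of code of your own. Each camera call takes 0.05 s, during which the arm holds its last target. There are 200 camera calls.

## Working session

There is one attempt and no reset: what is moved stays moved. The work goes in short steps, Python scripts to look and compute and a tool call to move; the robot and the scene stay as the last step left them, time stands still between calls to the robot, and variables do not carry over. Pictures are saved under pics/ and viewed, about 8 in all and at most 12, crops included, and the job is handed in when it is done.

Besides the shell and the picture viewer there is one more tool, called after "Emit:" by a JSON object that holds its "name" and its "arguments". drive_tool: Moves the arm, as the interface text tells. Its arguments: {"type":"object","properties":{"commands":{"type":"array","items":{"type":"array","items":{"type":"array","items":{"type":"number","minimum":-1,"maximum":1}}}},"grip_force":{"type":"number"}},"required":["commands"]}

```bash
mkdir -p pics; ls; python3 - <<'E'
from cell import robot
import cv2
for n in("side","top"):
    f=robot.grab_frame(n); cv2.imwrite(f"pics/{n}0.png",f)
    c=robot.get_calibration(n); print(n,c)
    for t in ["stand","handle","pawl_tab","pawl","fill_arm","bottle","nest","jar","cap_tray","screwdriver","beaker"]:
        try:
            print(t,[(round(d["conf"],2),[round(float(x)) for x in d["centre"]]) for d in robot.boxes_of(n,t)][:4])
        except Exception as e: print(t,e)
print(robot.sense())
E
```

```text
pics
side {'fovy': 46.381438133944286, 'cx': 254.17559242465202, 'cy': 187.53648827175516, 'k1': 0.048854026530131406, 'rvec': array([ 2.1993067 ,  0.52545851, -0.2404329 ]), 'tvec': array([-526.29778099,  -50.82489656, 1451.84825418])}
stand [(0.89, [226, 207])]
handle [(0.86, [230, 147])]
pawl_tab [(0.83, [200, 214])]
pawl [(0.86, [204, 215])]
fill_arm [(0.63, [226, 149]), (0.41, [237, 180])]
bottle [(0.92, [239, 178]), (0.81, [199, 172]), (0.68, [273, 196])]
nest [(0.86, [224, 206])]
jar [(0.85, [178, 216])]
cap_tray [(0.82, [260, 255])]
screwdriver [(0.6, [161, 315])]
beaker [(0.56, [263, 147])]
top {'fovy': 52.7958662039963, 'cx': 253.23674877415849, 'cy': 192.59987172513868, 'k1': -0.11095418453514985, 'rvec': array([ 2.13588391, -2.15334235,  0.09066829]), 'tvec': array([  39.66781438,  582.4559508 , 1147.21554077])}
stand [(0.39, [293, 253])]
handle [(0.76, [233, 219])]
pawl_tab [(0.6, [316, 214])]
pawl [(0.52, [322, 211])]
fill_arm [(0.81, [235, 218])]
bottle [(0.72, [319, 215]), (0.58, [234, 263]), (0.56, [232, 190]), (0.5, [235, 230])]
nest [(0.64, [259, 221])]
jar [(0.56,
[... 162 characters left out ...]
 [(0.68, [168, 230])]
{'time_s': 1.2, 'qpos': array([-1.29430860e+00,  2.63088342e-01, -4.82834078e-02,  1.25941206e+00,
        2.15349624e-05,  1.41551797e+00]), 'joint_vel': array([-0.00013083, -0.00036586, -0.00067706,  0.00168702,  0.00080862,
        0.00070477]), 'tau': array([-1.06837746e-03, -6.37446141e+01,  3.84768713e+01,  1.27654279e-03,
       -1.74071433e-04,  1.37144713e-05]), 'tcp_pos': array([ 219.71255405, -476.82060882,  231.29042584]), 'eef_rot': array([5.59632198e-06, 9.76787619e-01, 2.14210055e-01, 1.11268648e-05]), 'contact_force': array([0.00432177, 0.31292212, 0.03883736]), 'moment': array([ 0.01759838, -0.01899021, -0.06272379]), 'gripper_width': 85.62781109746693}
```

```bash
python3 - <<'E'
import cv2
s=cv2.imread("pics/side0.png")[110:290,130:330]
t=cv2.imread("pics/top0.png")[130:310,150:400]
cv2.imwrite("pics/s1.png",cv2.resize(s,None,fx=3.2,fy=3.2,interpolation=cv2.INTER_CUBIC))
cv2.imwrite("pics/t1.png",cv2.resize(t,None,fx=3.2,fy=3.2,interpolation=cv2.INTER_CUBIC))
E
```

```text
(no output)
```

View pics/s1.png

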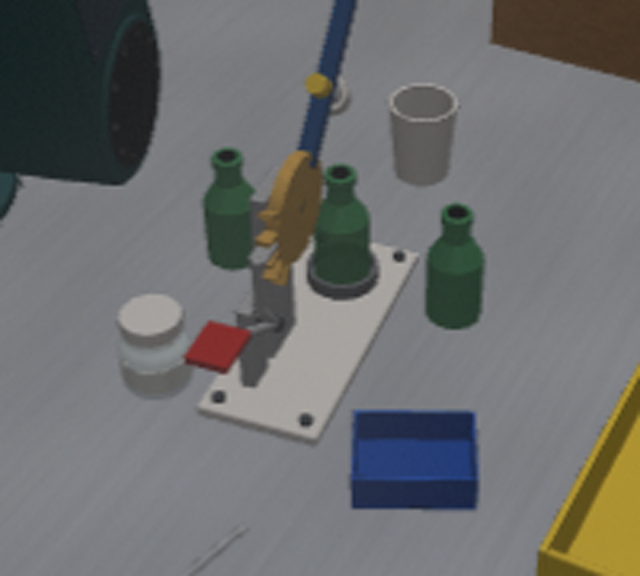

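View pics/t1.png

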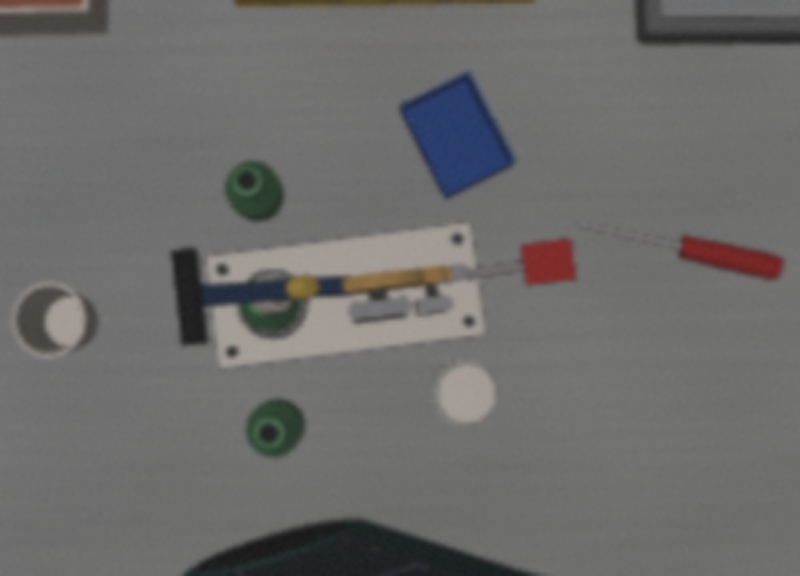

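```bash
cat > h.py <<'E'
from cell import robot
import cv2,numpy as np
from scipy.optimize import least_squares
def proj(n,P):
    c=robot.get_calibration(n);f=192/np.tan(np.radians(c["fovy"])/2)
    X=cv2.Rodrigues(c["rvec"])[0]@np.atleast_2d(P).T+c["tvec"][:,None]
    s=(X[:2]/X[2]).T; s=s*(1+c["k1"]*(s**2).sum(1,keepdims=True))
    return s*f+[c["cx"],c["cy"]]
def Rz(a): return np.array([[np.cos(a),-np.sin(a),0],[np.sin(a),np.cos(a),0],[0,0,1]])
def w(p,P): return np.atleast_2d(P)@Rz(p[2]).T+[p[0],p[1],0]
def hand(a): return [0,200*np.cos(a),165+200*np.sin(a)]
E
python3 - <<'E'
from h import *
S=lambda a:np.array(a)/3.2+[130,110]
T=lambda a:np.array(a)/3.2+[150,130]
sq=np.array([[18,22],[18,-22],[-18,-22],[-18,22]])
tab=np.c_[sq+[0,-150],np.full(4,145)]
def plate(q): return np.array([[q[0]+55,q[1]+130,12],[q[0]+55,q[1]-130,12],[q[0]-55,q[1]-130,12],[q[0]-55,q[1]+130,12]])
pt=T([(205,258),(470,225),(484,333),(221,367)]); tt=T([(521,244),(572,238),(577,280),(526,286)])
ps=S([(418,257),(316,439),(200,407)]); ts=S([(251,336),(222,371),(186,357),(212,323)])
# handle bar ends (top): centre of bar silhouette
hb=T([(185,249),(195,344)])
def res(p):
    P=w(p,plate(p[3:5])); H=np.array(hand(p[5])); 
    r=[proj("top",P)-pt, proj("side",P[:3])-ps, proj("top",w(p,tab))-tt, None, proj("top",w(p,[H+[35,0,0],H-[35,0,0]]))-hb]
    a=proj("side",w(p,tab)); r[3]=a-ts if True else 0
    return r
fun=lambda p:np.concatenate([x.ravel() for x in res(p)])
s=least_squares(fun,[480,0,0,0,0,.78],x_scale=[100,100,.1,50,50,.1],loss="soft_l1")
p=s.x;print(p.round(3));[print(x.round(1).tolist()) for x in res(p)]
for n,t in (("nest",[0,100,17]),("tab",[0,-150,145]),("handle",hand(p[5]))):
    print(n,w(p,[t]).round(1),proj("top",w(p,[t])).round(),proj("side",w(p,[t])).round())
np.save("p.npy",p)
E
```

```text
[ 4.9728e+02 -7.8830e+00  1.2100e-01  1.2000e-01  3.0719e+01  8.1300e-01]
[[-0.1, -0.8], [0.0, -1.3], [0.6, 0.3], [-0.9, 0.4]]
[[0.3, -1.3], [-0.0, 0.3], [-1.6, -0.0]]
[[0.1, -0.1], [-0.1, -0.4], [0.3, -0.5], [0.4, -0.3]]
[[0.1, -1.4], [1.4, -0.5], [-1.2, 0.2], [-1.3, -0.8]]
[[-0.2, -0.1], [0.1, 0.0]]
nest [[485.2  91.4  17. ]] [[235. 225.]] [[237. 196.]]
tab [[ 515.4 -156.8  145. ]] [[322. 212.]] [[198. 218.]]
handle [[480.7 128.6 310.3]] [[209. 223.]] [[240. 102.]]
```

```bash
cat >> h.py <<'E'
from scipy.spatial.transform import Rotation as Ro
p=None
def go(tgt,yaw,rot=True):
    "row for world target and tool-x heading (tool down)"
    s=robot.sense();q=s["eef_rot"];R=Ro.from_quat(q,scalar_first=True)
    Rt=Ro.from_matrix(np.array([[np.cos(yaw),np.sin(yaw),0],[np.sin(yaw),-np.cos(yaw),0],[0,0,-1]]))
    d=R.inv().apply(np.array(tgt)-s["tcp_pos"])/200
    t=(R.inv()*Rt).as_rotvec()/(np.pi/4)
    print("row",d.round(3).tolist(),t.round(3).tolist(),"tcp",s["tcp_pos"].round(1),"F",s["contact_force"].round(1),"t",s["time_s"])
E
python3 - <<'E'
from h import *
p=np.load("p.npy"); A=w(p,[0,-158,200])[0]; print(A)
s=robot.sense()["tcp_pos"]
go((A+s)/2,.432+.63); go(A,.121+np.pi/2)
E
```

```text
[ 516.34414622 -164.72857985  200.        ]
row [1.0, -0.398, 0.078] [0.0, -0.0, -0.802] tcp [ 219.7 -476.8  231.3] F [0.  0.3 0. ] t 1.2
row [2.0, -0.797, 0.156] [0.0, -0.0, -1.604] tcp [ 219.7 -476.8  231.3] F [0.  0.3 0. ] t 1.2
```

Emit:
{"name": "drive_tool", "arguments": {"commands": [[[0.25, -0.1, 0, 0, 0, -0.2, 1], [0.5, -0.2, 0, 0, 0, -0.4, 1], [0.75, -0.3, 0, 0, 0, -0.6, 1], [1, -0.4, 0, 0, 0, -0.8, 1], [1, -0.4, 0, 0, 0, -0.8, 1], [1, -0.4, 0, 0, 0, -0.8, 1]]]}}

```text
time_s: 1.95
tcp_pos: [367.8, -320.6, 231.3]
eef_rot: [0.0, 0.863, 0.505, -0.0]
contact_force: [0.3, -1.2, 0.4]
gripper_width: 0.0
```

```bash
python3 - <<'E'
from h import *
p=np.load("p.npy"); A=w(p,[0,-158,180])[0]; go(A,.121+np.pi/2)
E
```

```text
row [1.043, 0.266, 0.256] [-0.0, 0.0, -0.805] tcp [ 367.8 -320.6  231.3] F [ 0.3 -1.2  0.4] t 1.95
```

Emit:
{"name": "drive_tool", "arguments": {"commands": [[[0.25, 0.07, 0.06, 0, 0, -0.2, 1], [0.5, 0.13, 0.12, 0, 0, -0.4, 1], [0.75, 0.2, 0.18, 0, 0, -0.6, 1], [1, 0.266, 0.24, 0, 0, -0.8, 1], [1, 0.266, 0.24, 0, 0, -0.8, 1], [1, 0.266, 0.24, 0, 0, -0.8, 1]]]}}

```text
time_s: 2.7
tcp_pos: [511.6, -173.4, 183.2]
eef_rot: [-0.0, 0.666, 0.746, -0.0]
contact_force: [-0.1, 0.5, -0.9]
gripper_width: -0.1
```

```bash
python3 - <<'E'
from h import *
p=np.load("p.npy"); A=w(p,[0,-158,160])[0]; go(A,.121+np.pi/2)
s=robot.grab_frame("side")[130:280,120:320];t=robot.grab_frame("top")[150:300,220:420]
cv2.imwrite("pics/b.png",cv2.resize(np.hstack([s,t]),None,fx=2,fy=2,interpolation=cv2.INTER_CUBIC))
E
```

```text
row [0.04, 0.028, 0.116] [-0.001, 0.0, -0.008] tcp [ 511.6 -173.4  183.2] F [-0.1  0.5 -0.9] t 2.7
```

View pics/b.png

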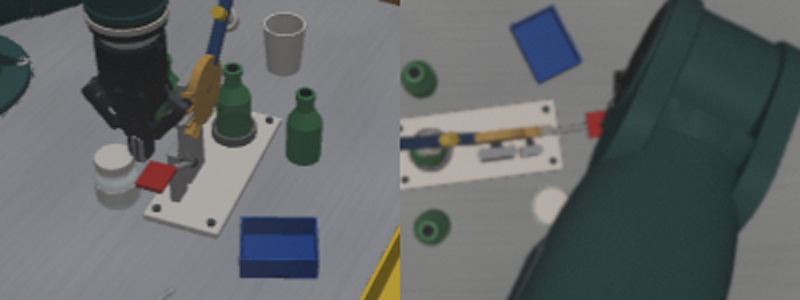

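The fingertips are just above the red tab (side crop ≈ (143,158), tab at (156,177)). I'll press down slowly.

Emit:
{"name": "drive_tool", "arguments": {"commands": [[[0.04, 0.03, 0.06, 0, 0, 0, 1], [0.04, 0.03, 0.12, 0, 0, 0, 1], [0.04, 0.03, 0.17, 0, 0, 0, 1], [0.035, 0.03, 0.2, 0, 0, 0, 1], [0.03, 0.03, 0.225, 0, 0, 0, 1], [0.02, 0.03, 0.25, 0, 0, 0, 1], [0.01, 0.03, 0.275, 0, 0, 0, 1], [0, 0.03, 0.29, 0, 0, 0, 1], [0, 0.03, 0.29, 0, 0, 0, 1]]]}}

```text
time_s: 3.92
tcp_pos: [517.3, -172.8, 125.2]
eef_rot: [-0.0, 0.666, 0.746, 0.0]
contact_force: [-0.1, -0.2, 0.5]
gripper_width: 0.5
```

```bash
python3 - <<'E'
from h import *
p=np.load("p.npy"); A=w(p,[0,-165,121])[0]; go(A,.121+np.pi/2)
s=robot.grab_frame("side")[160:260,150:280]
cv2.imwrite("pics/c.png",cv2.resize(s,None,fx=4,fy=4,interpolation=cv2.INTER_CUBIC))
E
```

```text
row [0.006, 0.0, 0.021] [-0.0, -0.0, -0.009] tcp [ 517.3 -172.8  125.2] F [-0.1 -0.2  0.5] t 3.925
```

View pics/c.png

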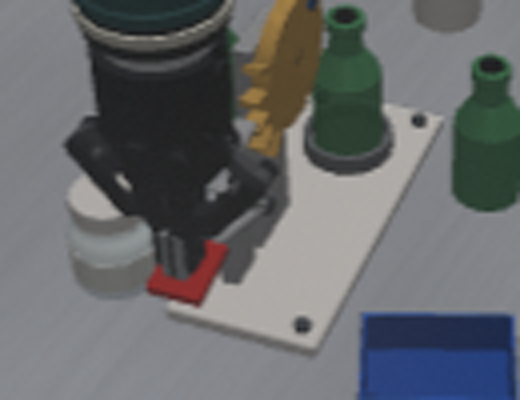

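The tab has moved down (now ≈ (197,228), from (198,218)), and the tips rest on it. I'll go a little deeper.

Emit:
{"name": "drive_tool", "arguments": {"commands": [[[0, 0, 0.012, 0, 0, 0, 1], [0, 0, 0.02, 0, 0, 0, 1], [0, 0, 0.025, 0, 0, 0, 1]]]}}

```text
time_s: 4.35
tcp_pos: [517.3, -172.9, 120.3]
eef_rot: [-0.0, 0.666, 0.746, -0.0]
contact_force: [0.7, -5.2, 4.0]
gripper_width: -0.0
```

Emit:
{"name": "drive_tool", "arguments": {"commands": [[[0, 0, -0.15, 0, 0, 0, 1], [0, 0, -0.4, 0, 0, 0, 1], [0, 0, -0.7, 0, 0, 0, 1], [0, 0, -1, 0, 0, 0, 1], [0, 0, -1, 0, 0, 0, 1]]]}}

```text
time_s: 4.97
tcp_pos: [518.3, -172.9, 324.0]
eef_rot: [0.003, 0.666, 0.746, 0.001]
contact_force: [-0.0, -0.1, 0.0]
gripper_width: -0.3
```

```bash
python3 - <<'E'
from h import *
p=np.load("p.npy")
f=robot.grab_frame("side");s=f[160:260,150:280].copy()
cv2.imwrite("pics/d.png",cv2.resize(s,None,fx=4,fy=4,interpolation=cv2.INTER_CUBIC))
b=robot.regions_of("side","pawl_tab")
red=(f[...,2]>100)&(f[...,1]<70)&(f[...,0]<80);red[:200]=0;red[245:]=0;red[:,:170]=0;red[:,230:]=0
print([(d["conf"],d["centre"]) for d in b],np.argwhere(red).mean(0)[::-1],red.sum())
sq=np.array([[18,22],[18,-22],[-18,-22],[-18,22]])
for th in (0,.18,.2,.22,.24,.26):
    c,s_=np.cos(th),np.sin(th)
    L=[(x,-50+c*y-s_*z,80+s_*y+c*z) for x,y,z in [(0,-100,65)]+[(a,-100+b_,65) for a,b_ in sq]]
    print(th,proj("side",w(p,L)).round(1).tolist())
go([0,0,0],1.69)
E
```

```text
[(0.61, [202.1, 221.6])] [196.36111111 228.34259259] 216
0 [[197.8, 217.6], [208.5, 213.6], [200.7, 225.4], [186.9, 221.8], [195.0, 210.1]]
0.18 [[196.6, 226.1], [207.1, 220.9], [199.6, 235.1], [185.9, 231.4], [193.6, 217.4]]
0.2 [[196.5, 227.0], [206.9, 221.7], [199.6, 236.2], [185.8, 232.5], [193.5, 218.2]]
0.22 [[196.4, 227.9], [206.8, 222.5], [199.5, 237.2], [185.8, 233.5], [193.4, 219.0]]
0.24 [[196.3, 228.8], [206.7, 223.3], [199.5, 238.2], [185.7, 234.5], [193.2, 219.8]]
0.26 [[196.2, 229.7], [206.6, 224.0], [199.4, 239.2], [185.7, 235.4], [193.1, 220.5]]
row [1.151, -2.471, 1.601] [-0.0, -0.001, -0.007] tcp [ 517.3 -172.5  320. ] F [ 0.3 -0.  -0.5] t 5.075
```

View pics/d.png

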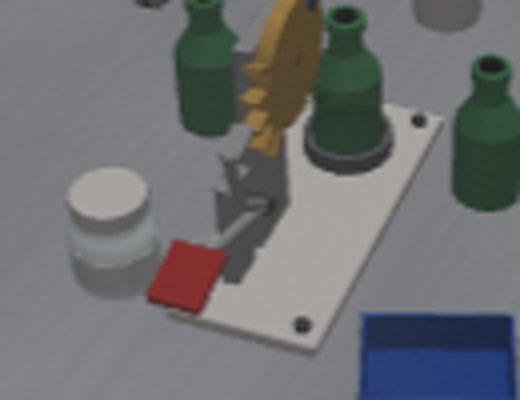

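Pawl pressed: its nose is off the teeth and the tab corners at (207,222) and (199,238) match about 0.23 rad. Next is the handle.

Emit:
{"name": "drive_tool", "arguments": {"commands": [[[0.1, 0, -0.15, 0, 0, 0, 1], [0.35, 0, -0.25, 0, 0, 0, 1], [0.6, 0, -0.3, 0, 0, 0, 1], [0.85, 0, -0.3, 0, 0, 0, 1], [1, 0.05, -0.3, 0, 0, 0, 1], [1, 0.05, -0.3, 0, 0, 0, 1]]]}}

```text
time_s: 5.82
tcp_pos: [504.0, 29.3, 378.5]
eef_rot: [-0.002, 0.665, 0.747, -0.001]
contact_force: [0.7, 0.2, -0.8]
gripper_width: 0.2
```

```bash
python3 - <<'E'
from h import *
p=np.load("p.npy"); 
f=robot.grab_frame("side");print([(d["conf"],d["centre"]) for d in robot.boxes_of("side","handle")])
for a in (.7,.75,.8,.85): print(a,hand(a),proj("side",w(p,[hand(a)])).round(1),proj("top",w(p,[hand(a)])).round(1))
cv2.imwrite("pics/e.png",cv2.resize(f[60:260,150:350],None,fx=3,fy=3,interpolation=cv2.INTER_CUBIC))
h=np.array(hand(p[5])); go(w(p,[h+[0,0,40]])[0],.121+np.pi/2)
E
```

```text
[(0.76, [230.9, 151.8]), (0.48, [259.1, 147.1])]
0.7 [0, np.float64(152.9684374568977), np.float64(293.8435374475382)] [[242.4 104.6]] [[203.9 223.7]]
0.75 [0, np.float64(146.33777377476417), np.float64(301.3277520046668)] [[241.5 103.2]] [[206.2 223.2]]
0.8 [0, np.float64(139.34134186943308), np.float64(308.47121817990455)] [[240.5 101.9]] [[208.7 222.7]]
0.85 [0, np.float64(131.99662917699644), np.float64(315.25608102805853)] [[239.5 100.9]] [[211.4 222.2]]
row [0.516, -0.058, 0.144] [-0.003, -0.001, -0.008] tcp [504.1  27.4 378.9] F [-0.4 -0.5 -0.6] t 5.925
```

View pics/e.png

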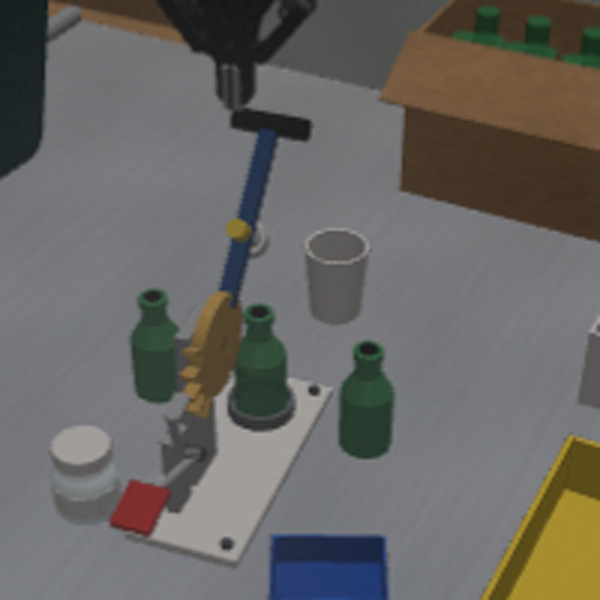

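The handle sits at (240,101), which matches 0.81 rad, and the pawl is clear. Hover over the bar.

Emit:
{"name": "drive_tool", "arguments": {"commands": [[[0.25, -0.03, 0.03, 0, 0, 0, 1], [0.48, -0.06, 0.08, 0, 0, 0, 1], [0.51, -0.06, 0.13, 0, 0, 0, 1], [0.51, -0.06, 0.13, 0, 0, 0, 1]]]}}

```text
time_s: 6.42
tcp_pos: [480.2, 126.7, 352.1]
eef_rot: [-0.002, 0.665, 0.746, -0.001]
contact_force: [0.2, 0.2, 0.3]
gripper_width: 0.1
```

```bash
python3 - <<'E'
from h import *
p=np.load("p.npy")
for a in (.81,.72,.63,.54,.45,.36,.27,.18,.09,.0): go(w(p,[np.array(hand(a))+[0,0,10]])[0],.121+np.pi/2)
E
```

```text
row [0.011, 0.004, 0.161] [-0.006, -0.001, -0.008] tcp [480.2 126.7 352.1] F [0.2 0.2 0.3] t 6.425
row [0.073, 0.004, 0.226] [-0.006, -0.001, -0.008] tcp [480.2 126.7 352.1] F [0.2 0.2 0.3] t 6.425
row [0.129, 0.004, 0.296] [-0.006, -0.001, -0.008] tcp [480.2 126.7 352.1] F [0.2 0.2 0.3] t 6.425
row [0.179, 0.004, 0.371] [-0.006, -0.001, -0.008] tcp [480.2 126.7 352.1] F [0.2 0.2 0.3] t 6.425
row [0.222, 0.004, 0.451] [-0.006, -0.001, -0.008] tcp [480.2 126.7 352.1] F [0.2 0.2 0.3] t 6.425
row [0.257, 0.004, 0.533] [-0.006, -0.001, -0.008] tcp [480.2 126.7 352.1] F [0.2 0.2 0.3] t 6.425
row [0.285, 0.004, 0.619] [-0.006, -0.001, -0.008] tcp [480.2 126.7 352.1] F [0.2 0.2 0.3] t 6.425
row [0.305, 0.005, 0.707] [-0.006, -0.001, -0.008] tcp [480.2 126.7 352.1] F [0.2 0.2 0.3] t 6.425
row [0.317, 0.005, 0.796] [-0.006, -0.001, -0.008] tcp [480.2 126.7 352.1] F [0.2 0.2 0.3] t 6.425
row [0.321, 0.005, 0.886] [-0.006, -0.001, -0.008] tcp [480.2 126.7 352.1] F [0.2 0.2 0.3] t 6.425
```

Emit:
{"name": "drive_tool", "arguments": {"commands": [[[0.01, 0, 0.08, 0, 0, 0, 1], [0.01, 0, 0.15, 0, 0, 0, 1], [0.04, 0, 0.19, 0, 0, 0, 1], [0.073, 0, 0.226, 0, 0, 0, 1], [0.1, 0, 0.26, 0, 0, 0, 1], [0.13, 0, 0.296, 0, 0, 0, 1], [0.155, 0, 0.333, 0, 0, 0, 1], [0.18, 0, 0.371, 0, 0, 0, 1], [0.2, 0, 0.41, 0, 0, 0, 1], [0.222, 0, 0.451, 0, 0, 0, 1]]]}}

```text
time_s: 7.68
tcp_pos: [475.5, 170.7, 262.6]
eef_rot: [-0.002, 0.666, 0.746, -0.0]
contact_force: [-2.1, 6.3, 8.1]
gripper_width: 0.3
```

```bash
python3 - <<'E'
from h import *
p=np.load("p.npy")
f=robot.grab_frame("side")
cv2.imwrite("pics/f.png",cv2.resize(f[80:260,150:350],None,fx=3,fy=3,interpolation=cv2.INTER_CUBIC))
for a in (.45,.36,.27,.18,.09,.0): go(w(p,[np.array(hand(a))+[0,0,10]])[0],.121+np.pi/2)
E
```

```text
row [-0.0, 0.002, -0.002] [-0.005, -0.003, -0.009] tcp [475.2 170.9 261.6] F [0.4 4.7 4.2] t 7.725
row [0.035, 0.002, 0.081] [-0.005, -0.003, -0.009] tcp [475.2 170.9 261.6] F [0.4 4.7 4.2] t 7.725
row [0.063, 0.002, 0.166] [-0.005, -0.003, -0.009] tcp [475.2 170.9 261.6] F [0.4 4.7 4.2] t 7.725
row [0.083, 0.002, 0.254] [-0.005, -0.003, -0.009] tcp [475.2 170.9 261.6] F [0.4 4.7 4.2] t 7.725
row [0.094, 0.002, 0.343] [-0.005, -0.003, -0.009] tcp [475.2 170.9 261.6] F [0.4 4.7 4.2] t 7.725
row [0.098, 0.003, 0.433] [-0.005, -0.003, -0.009] tcp [475.2 170.9 261.6] F [0.4 4.7 4.2] t 7.725
```

View pics/f.png

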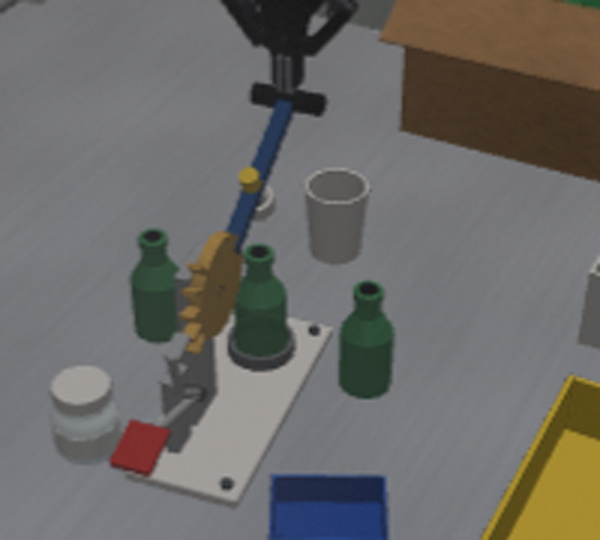

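The arm is following, and the tips are centred on the bar at (245,113). Continue.

Emit:
{"name": "drive_tool", "arguments": {"commands": [[[0.018, 0, 0.04, 0, 0, 0, 1], [0.035, 0, 0.081, 0, 0, 0, 1], [0.05, 0, 0.125, 0, 0, 0, 1], [0.063, 0, 0.166, 0, 0, 0, 1], [0.075, 0, 0.21, 0, 0, 0, 1], [0.083, 0, 0.254, 0, 0, 0, 1], [0.09, 0, 0.3, 0, 0, 0, 1], [0.094, 0, 0.343, 0, 0, 0, 1], [0.097, 0, 0.39, 0, 0, 0, 1], [0.098, 0, 0.415, 0, 0, 0, 1]]]}}

```text
time_s: 8.98
tcp_pos: [472.7, 190.4, 178.0]
eef_rot: [-0.002, 0.666, 0.746, -0.001]
contact_force: [0.9, 2.4, 4.5]
gripper_width: 0.2
```

Emit:
{"name": "drive_tool", "arguments": {"commands": [[[0, 0, 0.01, 0, 0, 0, 1], [0, 0, 0.015, 0, 0, 0, 1], [0, 0, 0.015, 0, 0, 0, 1]]]}}

```text
time_s: 9.35
tcp_pos: [472.5, 190.3, 175.0]
eef_rot: [-0.002, 0.666, 0.746, -0.001]
contact_force: [0.7, 0.4, 1.5]
gripper_width: -0.2
```

Emit:
{"name": "drive_tool", "arguments": {"commands": [[[0, 0, 0.005, 0, 0, 0, 1], [0, 0, 0.01, 0, 0, 0, 1], [0, 0, 0.01, 0, 0, 0, 1]]]}}

```text
time_s: 9.72
tcp_pos: [472.7, 190.3, 174.5]
eef_rot: [-0.002, 0.666, 0.746, -0.0]
contact_force: [-5.0, 1.4, 22.7]
gripper_width: 0.3
```

The force rose to 23 N with little motion, so the arm is on its stop. Hold briefly, then retreat upward.

Emit:
{"name": "drive_tool", "arguments": {"commands": [[[0, 0, 0, 0, 0, 0, 1], [0, 0, 0, 0, 0, 0, 1], [0, 0, -0.1, 0, 0, 0, 1], [0, 0, -0.3, 0, 0, 0, 1], [0, 0, -0.6, 0, 0, 0, 1], [0, 0, -0.8, 0, 0, 0, 1], [0, 0, -0.8, 0, 0, 0, 1], [0, 0, -0.8, 0, 0, 0, 1]]]}}

```text
time_s: 10.72
tcp_pos: [473.0, 189.9, 333.6]
eef_rot: [-0.002, 0.666, 0.746, -0.001]
contact_force: [0.4, -1.3, -0.3]
gripper_width: -0.3
```

```bash
python3 - <<'E'
from h import *
p=np.load("p.npy")
f=robot.grab_frame("side")
cv2.imwrite("pics/g.png",cv2.resize(f[110:260,150:350],None,fx=4,fy=4,interpolation=cv2.INTER_CUBIC))
for a in (0,.05,.1): print(a,(proj("side",w(p,[np.array(hand(a))+[d,0,0] for d in (-35,0,35)]))-[150,110]).round(1).tolist())
s=robot.sense();print(s["tcp_pos"],s["contact_force"],s["time_s"])
E
```

```text
0 [[87.4, 24.4], [98.5, 26.6], [109.8, 28.8]]
0.05 [[87.3, 21.5], [98.5, 23.7], [109.8, 26.0]]
0.1 [[87.2, 18.7], [98.4, 20.9], [109.8, 23.2]]
[472.80132622 189.89211538 333.29722497] [-0.26397792  0.64059607 -0.25761007] 10.775
```

View pics/g.png

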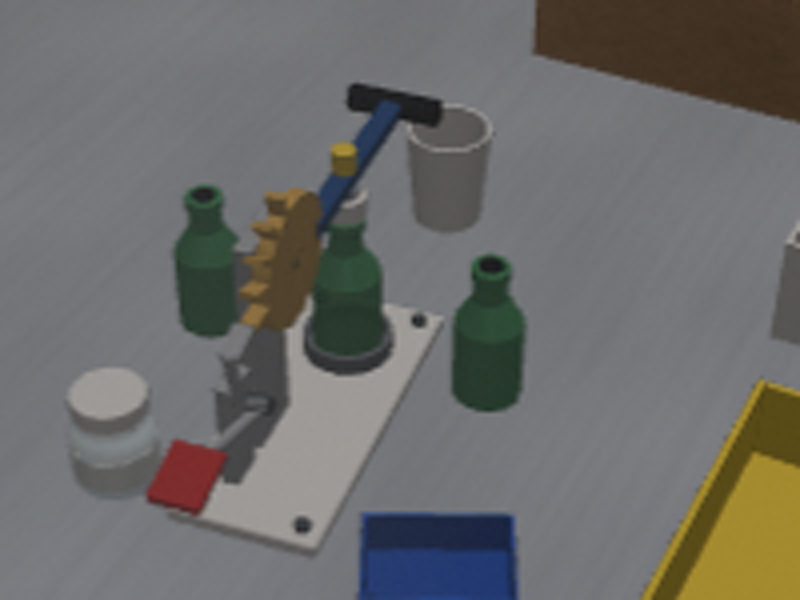

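The handle is at (248.7,136), which corresponds to about 0.01 rad. The head is over the upright bottle, the tab is unchanged at (197,229), and the tool is clear.

```bash
python3 -c "
from cell import robot
print(robot.sign_off())"
```

```text
the job is handed in; nothing more can be done
None
```

I pressed the pawl clear of the teeth first, then pushed the filling arm fully down onto its stop, and handed the job in at about 10.8 s. The hand-in reports no verdict.

- **Pawl:** after pressing, the tab's position in the side picture matched about 0.22–0.24 rad, and the tool's height suggested about 0.25 rad. It was unchanged in the last picture. I read it only from pictures and geometry, and both are above the 0.17 limit.
- **Arm:** the force rose to about 23 N at the stop. After I retreated, the handle's position matched about 0.01 rad.
- **Bottle and the rest:** the bottle stands upright in its nest. The jar, tray, beaker and other two bottles looked undisturbed. The screwdriver was not in the last picture; the tool stayed well above it throughout.
- **Robot:** it finished about 160 mm above the handle, with the force reading near zero.

No checks failed. The only disagreement was the network's handle position in the side view: it pointed to the middle of the arm, so I used the fitted stand geometry and the pictures instead.

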